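# Shut and lock the mould-insert case

## Task

Shut the lid of the blue insert case fully, then turn the black T-handle on it clockwise, about a quarter turn, until you feel it drop into its locked detent, and let go so that it stays sunk there. Leave the two loose bronze inserts and the wrench where they lie.

Things in the scene. Friction and masses are not known exactly. Their poses are not given: they have to be found in the camera images.
- case: Blue steel case fixed to the bench, 220 (x) x 260 (y) x 100 mm high without the lid; origin under its centre on the bench, x pointing from the front wall to the hinge side, z up. Bronze inserts in black foam inside.
- lid (a joint): Angle of the blue hinged lid (222 x 264 x 12 mm, 0.5 kg): 0 = fully shut, growing as the front edge rises; it starts 0.5 to 0.95 rad open. The hinge is stiff and the lid stays where it is left; pushing it down near the front edge takes 5 N or less. It shuts against a rigid stop.
- lid_hinge (a point): Point on the lid's hinge axis at the middle of the case's far top rim, 100 mm above the bench, 110 mm from the case's centre along the case's +x; the axis runs along the case's y. The shut lid's underside is level with it, the outer face 12 mm above. Axes turn with the lid: x in the lid, away from its front edge, z the outward normal.
- lid_edge (a point): Point on the lid's outer (upper) face, at the middle of its front edge, 5 mm in from the edge and 215 mm from the hinge axis. The strip between the handle's disc and the edge, 176 to 220 mm from the hinge, is free for pushing.
- lock_face (a point): Point on the lid's outer face on the handle's axis, 130 mm from the hinge axis, z outward; 112 mm above the bench when shut. A spring in the lock pulls the handle down with about 8 N, onto a flat hidden track; at the detent it sinks about 5 mm by itself. Gripped tightly it cannot sink, and the hand then carries the 8 N. With the lid open the lock must stay unlocked, or its tongue hits the case.
- handle_grip (a point): Centre of the T-handle's grip, on its axis, 30 mm above the lid's face while up, about 25 mm when dropped into the detent. The black bar is 14 mm wide, 90 long, 34 high (12 to 46 mm above the lid's face while up), on a grey disc of 92 mm diameter, 6 mm thick. y runs along the bar (red end at -y), x across it, z outward.
- handle (a joint): Angle of the T-handle: 0 = bar parallel to the front edge, red end to the case's -y; grows clockwise from above. Starts at -0.3 to 0.3; turns with 0.1 N m and stays where left. The detent lies anywhere from 1.1 to 2.05, hidden, different each time; let go within 0.1 rad of it, the handle falls in and centres itself. Turned on firmly it climbs out again.
- insert_a: Loose bronze block 62 x 62 x 42 mm with a square pocket, 0.7 kg, beside the case; origin under its centre. A bystander.
- insert_b: The same kind of bronze block, also a bystander; origin under its centre.
- wrench: Steel spanner 170 mm long lying on the bench beside the case, along its own x; a bystander.

How it is judged:
On the way, in this order (a step that is already met when the one before it is completed fails the run):
1. the lid is fully shut with the handle not yet turned into its detent (value of joint lid below 0.03 rad and z of handle_grip in the frame of lock_face above 0.028 m), for 0.2 s.
2. the handle has been turned clockwise and has dropped into its detent, the lid still shut (value of joint lid below 0.04 rad and value of joint handle above 0.9 rad and z of handle_grip in the frame of lock_face below 0.0265 m), for 0.2 s.
At the end, for the whole second after the job is handed in: The lid is shut (within 0.04 rad), the handle stands still between 0.9 and 2.25 rad, sunk at least 3.5 mm (of about 5) into its detent, and the hand is off (all of step 2 and value of joint handle below 2.25 rad and velocity of joint handle between -0.1 and 0.1 rad/s); the robot touches nothing.
It fails at once if a loose bronze insert or the wrench is moved by more than 15 mm (distance of any of insert_a, insert_b, wrench from where it was at the start of the episode above 0.015 m).
It also fails if it takes over 67 s, if anything falls off the work surface, if the arm or the gripper's body presses on something with over 40 N, if the wrist force passes 120 N, or if a joint passes its speed limit or range.

## Robot

A 6-joint arm with a two-finger parallel gripper is mounted at the origin on the work surface. World frame = base frame: x ahead of the robot, y to its left, z up, the work surface at z = 0. Lengths are in m, angles in rad, forces in N, time in s.
With the tool pointing down it reaches from about 0.375 to 0.975 m from the base axis. Payload 3.8 kg.
Tool frame: the origin (TCP) lies midway between the tips of the shut fingers; the grasp point (between the pads) lies 19 mm behind it; z points along the fingers, y is the line along which they close (so a half turn about z gives the same grasp; the last joint's range is limited). The gripper opens to 85 mm and grips with 20 to 120 N. Pads are 22 mm wide; open, the fingers measure 114 mm over their backs; the gripper's body (76 mm by 85 mm) begins 54 mm behind the grasp point. The pads swing forward as they close: fully open they stand 13 mm farther back than shut.
Start: joints at [1.194, 0.264, 1.604, -0, 1.274, -0.037], TCP at [0.225, 0.636, 0.231] pointing down, gripper open.
Joint ranges: [-2.63, 2.63], [-0.94, 2.18], [0.31, 2.57], [-1.31, 4.45], [0, 2.66], [-2.55, 2.55]. Speed limits (rad/s): [2.57, 2.57, 3.14, 3.14, 3.14, 3.14].

## Interface

Orientations are given as a rotation vector (axis times angle).
In Python, from workcell import bot gives the robot as it stands.
- The arm moves only by the tool jog_arm, never from a script. Its argument "motion" is a list of rows, each a list of 5 numbers: the opening, from -1 (shut) to 1 (fully open), then the shift along the tool's x, y, z in mm, then the turn about the tool's z in degrees. In form: [[claw, x, y, z, twist], ...]. A call has 1 to 10 rows; each row shifts and turns the commanded pose from where the row before left it, along the tool's axes as they then stand; what a row does not reach is not made up. A row lasts 1/12 s, in which the tool goes at most 41.7 mm and 7.16 degrees, less where a joint would pass 70% of its speed; a pose out of reach is approached as far as the arm can. A call with a gripper value outside its range is refused whole. The fingers move at their own pace and stop on an object; "force" is the grip in N (left out, the last holds). Time passes only in rows, so rows that do not move let the fingers close. It gives the time, the measured TCP pose, the force, the opening and the grip force at its end, in the units of the state.
- bot.read_state(): the state, without advancing time (a new reading comes with each control period).
- bot.read_camera(name): name is "scene" or "top" or "wrist"; returns (picture, depth): 400x640x3 uint8, red, green, blue; 400x640 float32, m along the optical axis (not along the pixel's ray), 0 where there is no reading.
- bot.get_calibration(name): a dict with "vfov" (degrees; the focal length in pixels is half the picture's height over the tangent of half this angle, whatever the lens; pixels are square), "cx", "cy" (the principal point, pixels), "rvec" (rotation vector, rad) and "tvec" (3), from world to camera coordinates, as OpenCV has them; the wrist camera has in their place "tool_from_camera" (4x4, takes a point from camera to tool coordinates, whose origin is the TCP and whose axes are the flange's). Camera axes: x right, y down, z forward; pixel columns grow to the right and rows downward; lengths in m; the calibration is good to about 2 mm. A picture is of the moment at which its call begins: read the wrist's pose just before it. get_calibration takes no time and is no camera call.
- bot.finish_job(): hands the job in; it is judged then, once.
The state is a dict: "time": time; "q": joint angles; "joint_vel": joint speeds; "joint_torque": joint torques, N m; "tool_pos": TCP position; "tcp_rot": TCP orientation; "wrist_force": force on the tool from outside, world axes, zero at the start; "torque": the same for the moment, N m; "width": opening from 0.0 (shut) to 1.0 (fully open); "grip_force": force on a finger pad.
Only numpy, scipy, OpenCV 4.12 (cv2) and the standard library are available. Lean on these libraries where they do the work, as an engineer would, in place of code of your own. Each camera call takes 0.05 s, during which the arm holds its last target. There are 200 camera calls.

## Working session

There is one attempt and no reset: what is moved stays moved. The work goes in short steps, Python scripts to look and compute and a tool call to move; the robot and the scene stay as the last step left them, time stands still between calls to the robot, and variables do not carry over. Pictures are saved under pics/ and viewed, at most 10 in all, crops included, and the job is handed in when it is done.

Besides the shell and the picture viewer there is one more tool, called as name(argument=value, ...) on one line, values as JSON. jog_arm: Moves the arm, as the interface text tells. Its arguments: {"type":"object","properties":{"motion":{"type":"array"},"force":{"type":"number"}},"required":["motion"]}

```bash
mkdir -p pics; cat > h.py <<'E'
import numpy as np,cv2
from scipy.spatial.transform import Rotation as R
from workcell import bot
def cam(n):
    s=bot.read_state(); im,d=bot.read_camera(n); c=bot.get_calibration(n)
    f=im.shape[0]/2/np.tan(np.radians(c['vfov'])/2)
    if n=='wrist':
        T=np.eye(4);T[:3,:3]=R.from_rotvec(s['tcp_rot']).as_matrix();T[:3,3]=s['tool_pos'];T=T@np.array(c['tool_from_camera'])
    else:
        M=np.eye(4);M[:3,:3]=R.from_rotvec(np.ravel(c['rvec'])).as_matrix();M[:3,3]=np.ravel(c['tvec']);T=np.linalg.inv(M)
    v,u=np.mgrid[:im.shape[0],:im.shape[1]]
    P=np.stack([(u-c['cx'])/f*d,(v-c['cy'])/f*d,d],-1)@T[:3,:3].T+T[:3,3]
    return im,d,P,T,f,c
def save(n,im): cv2.imwrite('pics/'+n,im[...,::-1])
E
python3 - <<'E'
from h import *
print(bot.read_state())
ims=[]
for n in['scene','top']:
    im,d,P,T,f,c=cam(n); np.savez(n,im=im,P=P,d=d); ims.append(im); print(n,f,c,(d>0).mean())
save('a.png',cv2.resize(np.vstack(ims),(480,600)))
save('s.png',ims[0]);save('t.png',ims[1])
E
```

```text
{'time': 0.0, 'q': array([ 1.19408519e+00,  2.64765810e-01,  1.60536511e+00, -6.89053325e-06,
        1.27367673e+00, -3.69024615e-02]), 'joint_vel': array([-6.15741927e-04, -5.92244456e-05, -2.09312791e-04,  2.61253585e-03,
       -1.92026576e-04,  1.52036669e-05]), 'joint_torque': array([ 2.47493677e-03, -5.15117991e+01, -3.67309785e+01, -6.64991603e-05,
        1.29072263e-02, -2.43746092e-05]), 'tool_pos': array([0.22472297, 0.63573185, 0.22995828]), 'tcp_rot': array([-0.53112656, -3.0959135 ,  0.00340681]), 'wrist_force': array([0.10425555, 0.6462368 , 0.09207655]), 'torque': array([0.02976444, 0.0046557 , 0.02788865]), 'grip_force': 0.0, 'width': 1.000192436274805}
scene 457.74159447952565 {'vfov': 47.20370283855147, 'cx': 316.50175310324215, 'cy': 196.93891898553693, 'rvec': array([ 1.94752971,  1.38478163, -0.59887406]), 'tvec': array([-0.22769983, -0.29407757,  1.57086203])} 0.9941171875
top 378.01979736342224 {'vfov': 55.764200413799834, 'cx': 319.51942165714314, 'cy': 209.3094774071004, 'rvec': array([ 2.2060721 , -2.143314  ,  0.17489448]), 'tvec': array([0.00590968, 0.64221946, 0.78790159])} 0.995984375
```

View pics/s.png

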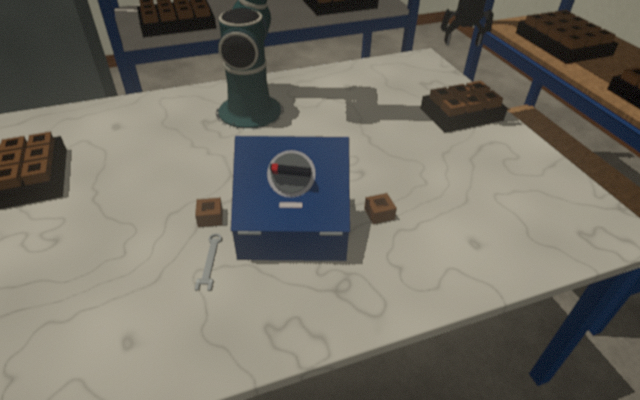

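View pics/t.png

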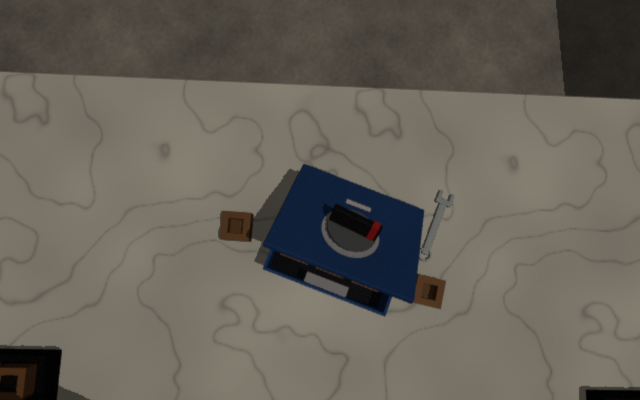

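The scene view shows the blue case at about (290,200), with the hinge on the side away from the robot. In the top view the lid is centred near (350,230), the red bar end is at (374,230) and the front opening is near (330,285). The inserts are at (237,226) and (430,291), and the wrench is at (437,225).

```bash
python3 - <<'E'
from h import *
for n in['scene','top']:
    z=np.load(n+'.npz');im,P=z['im'],z['P'];hsv=cv2.cvtColor(im,cv2.COLOR_RGB2HSV)
    near=(np.abs(P[...,0]-.65)<.35)&(np.abs(P[...,1])<.35)&(P[...,2]>.0)
    m=cv2.inRange(hsv,(105,120,40),(125,255,255))>0
    m&=near&(P[...,2]>.085)
    # largest plane by RANSAC
    p=P[m];rng=np.random.default_rng(0);best=0
    for _ in range(300):
        a,b,c=p[rng.choice(len(p),3)];k=np.cross(b-a,c-a);L=np.linalg.norm(k)
        if L<1e-6: continue
        k/=L; i=abs((p-a)@k)<.004
        if i.sum()>best:best=i.sum();I=i
    q=p[I];c0=q.mean(0);nn=np.linalg.svd(q-c0,full_matrices=0)[2][2];nn*=np.sign(nn[2])
    tilt=np.arccos(nn[2]);hx=np.array([-nn[0],-nn[1],0]);hx/=np.linalg.norm(hx)
    # lid normal tilts toward hinge? front raised => n leans to +x
    X=-hx;Y=np.cross([0,0,1],X);lx=X*np.cos(tilt)-np.array([0,0,1])*np.sin(tilt)
    x=q@lx;y=q@Y
    print(n,len(p),len(q),'n',nn,'tilt',tilt,'caseX yaw',np.arctan2(X[1],X[0]))
    cx=np.percentile(x,[.3,99.7]);cy=np.percentile(y,[.3,99.7]);print('ext',np.ptp(cx),np.ptp(cy))
    d0=c0@nn
    # hinge axis: outer-face far edge; 
    f=lambda a,b,h: lx*a+Y*b+nn*(d0+h)
    yc=cy.mean(); print('front',f(cx[0],yc,0),'far',f(cx[1],yc,0))
    red=(cv2.inRange(hsv,(0,150,70),(8,255,255))>0)|(cv2.inRange(hsv,(172,150,70),(180,255,255))>0)
    red&=near&(P[...,2]>.1)
    w=((P-c0)@nn)
    bar=near&(w>.03)&(w<.06)&(P[...,2]>.1)&(P[...,0]>.3)
    r=P[red&(w>.03)]; b=P[bar]
    print('red',len(r),r.mean(0),'bar',len(b),b.mean(0))
    front=f(cx[0],yc,0)
    for nm,k in(('red',r),('bar',b)):
        dd=k-front; print(nm,'in lid frame from front edge',(dd@lx).mean(),(dd@Y).mean(),np.percentile(dd@nn,[5,50,95]), 'ext',np.ptp(dd@lx),np.ptp(dd@Y))
    bb=np.c_[(b-front)@lx,(b-front)@Y];e=np.linalg.svd(bb-bb.mean(0))[2][0];print('bar dir',e)
E
```

```text
scene 6836 6612 n [ 0.5575575  -0.19786173  0.8062136 ] tilt 0.6330724119605105 caseX yaw -0.34100882493940393
ext 0.2136920662769547 0.2530076515113288
front [ 0.52140898 -0.0052851   0.23665833] far [ 0.68377008 -0.06290256  0.11023285]
red 39 [ 0.59639762 -0.06794214  0.2241229 ] bar 312 [ 0.60912655 -0.03709915  0.2219099 ]
red in lid frame from front edge 0.0812860078895576 -0.03397005844157839 [0.03663765 0.04463307 0.04748268] ext 0.013514346050658488 0.01172838788851013
bar in lid frame from front edge 0.08395044080930777 -0.0006460410335972735 [0.03358703 0.04424067 0.04763852] ext 0.021574137290579096 0.08661441405499698
bar dir [0.10769512 0.99418397]
top 11013 10437 n [ 0.55545658 -0.19728736  0.807803  ] tilt 0.6303809748737992 caseX yaw -0.3412825111087968
ext 0.21839139408489955 0.25940696651486705
front [ 0.51489755 -0.00090087  0.23979329] far [ 0.68114012 -0.05994699  0.11106192]
red 81 [ 0.5908698  -0.06403942  0.22423262] bar 601 [ 0.60366003 -0.03300348  0.22187154]
red in lid frame from front edge 0.08407407425359611 -0.034069506094187484 [0.03249777 0.0445844  0.04630769] ext 0.017057114542599228 0.012210955808651978
bar in lid frame from front edge 0.08681078595727458 -0.000542695249226038 [0.03144305 0.04354371 0.04622552] ext 0.02394638393982898 0.08935029542517656
bar dir [0.09718215 0.99526661]
```

jog_arm(motion=[[-1,-25.4,-25.2,-3,0],[-1,-25.4,-25.2,-3,0],[-1,-25.4,-25.2,-3,0],[-1,-25.4,-25.2,-3,0],[-1,-25.4,-25.2,-3,0],[-1,-25.4,-25.2,-3,0],[-1,-25.4,-25.2,-3,0],[-1,-25.4,-25.2,-3,0],[-1,-25.4,-25.2,-3,0],[-1,-25.4,-25.2,-3,0]], force=40)

```text
time: 0.93
tool_pos: [0.3805, 0.3123, 0.261]
tcp_rot: [-0.53, -3.096, 0.001]
wrist_force: [1.0, 0.2, -0.3]
width: -0.002
grip_force: 0.0
```

jog_arm(motion=[[-1,-25.4,-25.2,-2,0],[-1,-25.4,-25.2,-2,0],[-1,-25.4,-25.2,-2,0],[-1,-25.4,-25.2,-2,0],[-1,-25.4,-25.2,-2,0],[-1,-25.4,-25.2,-2,0],[-1,-25.4,-25.2,-2,0],[-1,-25.4,-25.2,-2,0],[-1,-25.4,-25.2,-2,0],[-1,-25.4,-25.2,-2,0]])

```text
time: 1.77
tool_pos: [0.536, -0.0099, 0.2809]
tcp_rot: [-0.531, -3.096, -0.0]
wrist_force: [0.4, 0.9, -0.2]
width: 0.002
grip_force: 0.0
```

jog_arm(motion=[[-1,0,0,0,0],[-1,0,0,0,0],[-1,0,0,0,0]])

```text
time: 2.02
tool_pos: [0.5354, -0.008, 0.2806]
tcp_rot: [-0.532, -3.095, -0.001]
wrist_force: [0.2, -0.6, -0.2]
width: 0.003
grip_force: 0.0
```

jog_arm(motion=[[-1,0,0,15,0],[-1,0,0,15,0],[-1,0,0,13,0],[-1,0,0,12,0],[-1,7.5,0,10.4,0],[-1,7.5,0,10.4,0],[-1,4.8,0,8.6,0],[-1,4.8,0,8.6,0]])

```text
time: 2.68
tool_pos: [0.5122, 0.0009, 0.1875]
tcp_rot: [-0.53, -3.097, -0.0]
wrist_force: [0.3, 0.5, 0.3]
width: 0.003
grip_force: 0.2
```

jog_arm(motion=[[-1,4,0,9,0],[-1,4,0,9,0],[-1,3,0,9.4,0],[-1,3,0,9.4,0],[-1,2,0,9.6,0],[-1,2,0,9.6,0]])

```text
time: 3.18
tool_pos: [0.4955, 0.0061, 0.1313]
tcp_rot: [-0.531, -3.096, 0.0]
wrist_force: [0.3, -0.1, 0.1]
width: -0.001
grip_force: 0.0
```

jog_arm(motion=[[-1,1,0,5,0],[-1,1,0,5,0],[-1,0,0,4,0],[-1,0,0,3,0],[-1,0,0,1,0],[-1,0,0,0,0]])

```text
time: 3.68
tool_pos: [0.494, 0.0067, 0.1142]
tcp_rot: [0.531, 3.096, -0.0]
wrist_force: [-0.0, -1.2, 0.2]
width: 0.002
grip_force: 0.0
```

```bash
python3 - <<'E'
from h import *
im,*_=cam('scene');im2,d,P,*_=cam('top')
save('b.png',np.vstack([cv2.resize(im[100:300,150:450],(450,300)),cv2.resize(im2[130:330,200:500],(450,300))]))
print(bot.read_state()['tool_pos'])
E
```

```text
[0.49429648 0.00672232 0.11463935]
```

View pics/b.png

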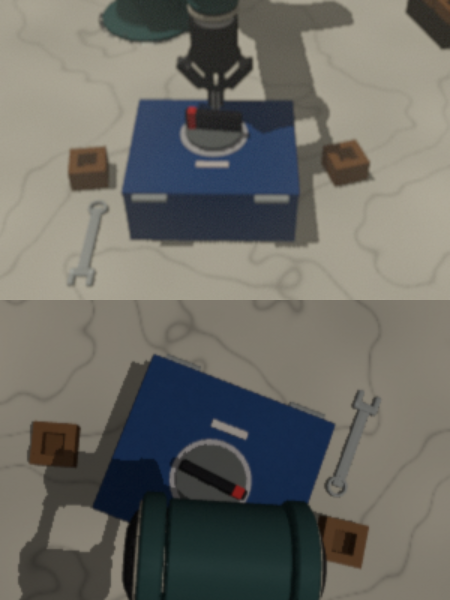

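The lid has been carried down and looks almost shut, with the finger on its front strip. I'll press on to the stop.

jog_arm(motion=[[-1,0,0,1,0],[-1,0,0,1,0],[-1,0,0,1,0],[-1,0,0,0,0]])

```text
time: 4.12
tool_pos: [0.4942, 0.0068, 0.112]
tcp_rot: [0.531, 3.096, 0.0]
wrist_force: [-1.4, -0.3, 4.6]
width: -0.004
grip_force: 2.2
```

jog_arm(motion=[[-1,0,0,1,0],[-1,0,0,1,0],[-1,0,0,0,0]])

```text
time: 4.37
tool_pos: [0.4942, 0.0068, 0.1119]
tcp_rot: [0.531, 3.096, -0.0]
wrist_force: [-6.3, 0.7, 17.2]
width: 0.002
grip_force: 8.5
```

jog_arm(motion=[[-1,0,0,-10,0],[-1,0,0,-30,0],[-1,0,0,-40,0],[-1,0,0,-40,0],[1,0,0,0,6.85],[1,0,0,0,6.85],[1,0,0,0,6.85],[1,0,0,0,6.85],[1,0,0,0,6.85],[1,0,0,0,6.85]])

```text
time: 5.2
tool_pos: [0.4939, 0.0068, 0.2294]
tcp_rot: [1.592, 2.708, 0.0]
wrist_force: [1.0, -0.3, 0.4]
width: 0.846
grip_force: 0.0
```

jog_arm(motion=[[1,0,0,0,6.85],[1,0,0,0,6.85],[1,0,0,0,6.85],[1,0,0,0,6.85],[1,0,0,0,6.85],[1,0,0,0,6.85],[1,0,0,0,6.85],[1,0,0,0,6.85],[1,0,0,0,0],[1,0,0,0,0]])

```text
time: 6.03
tool_pos: [0.4939, 0.0068, 0.2293]
tcp_rot: [2.652, 1.684, 0.0]
wrist_force: [0.6, 0.0, 0.2]
width: 0.999
grip_force: 0.0
```

```bash
cat > bar.py <<'E'
from h import *
import sys
s=bot.read_state();print(s['tool_pos'],s['q'][[0,5]],s['wrist_force'],s['time'])
A=R.from_rotvec(s['tcp_rot']).as_matrix()
X=np.array([np.cos(-.341),np.sin(-.341),0]);Y=np.array([-X[1],X[0],0])
H=np.array([.678,-.060,.1])
for n in sys.argv[1:]:
    im,d,P,T,f,c=cam(n)
    save('w_%s_%.0f.png'%(n,s['time']*100),im)
    hsv=cv2.cvtColor(im,cv2.COLOR_RGB2HSV)
    D=P-(H-.13*X);r=np.hypot(D@X,D@Y)
    m=(r<.055)&(P[...,2]>.145)&(P[...,2]<.162)
    b=P[m];xy=b[:,:2]
    rm=m&((hsv[...,0]<8)|(hsv[...,0]>172))&(hsv[...,1]>140)&(hsv[...,2]>60)
    rc=P[rm].mean(0) if rm.sum() else None
    rect=cv2.minAreaRect((xy*1000).astype(np.float32));bp=cv2.boxPoints(rect)
    ctr=np.array(rect[0])/1000
    e=np.linalg.svd(xy-xy.mean(0),full_matrices=0)[2][0]
    if rc is not None and (rc[:2]-ctr)@e<0:e=-e
    a=np.arctan2(-(e@X[:2]),-(e@Y[:2]))
    print(n,len(b),'top z',np.percentile(b[:,2],[5,50,95]),'ctr',ctr,rect[1],'red',rc,'handle ang',a)
    face=(r<.1)&(np.abs(P[...,2]-.112)<.01)&(r>.06); print('face z',np.median(P[face][:,2]))
    d_=np.array([*ctr,.158])-s['tool_pos'];print('to ctr in tool mm',A.T@d_*1000,'tool y yaw',np.arctan2(A[1,1],A[0,1]))
E
python3 bar.py wrist top
```

```text
[0.49390362 0.00677488 0.22931055] [-0.03670642  0.40269081] [0.58947747 0.04531252 0.18536281] 6.0333
wrist 2062 top z [0.1484573  0.1575836  0.15887357] ctr [ 0.55709766 -0.01517883] (89.2843017578125, 15.045356750488281) red [ 0.54115642 -0.0460941   0.15767069] handle ang 0.09817942591891061
face z 0.11266822706567425
to ctr in tool mm [ 7.01093226 66.52114165 71.31921387] tool y yaw -0.43939296055871646
top 227 top z [0.15391781 0.15693707 0.15903232] ctr [ 0.55329449 -0.01508775] (88.85209655761719, 13.710391998291016) red [ 0.53303018 -0.04591744  0.15816986] handle ang 0.1261293714631182
face z 0.11198533110913228
to ctr in tool mm [ 5.47552933 63.04049937 71.31871354] tool y yaw -0.43939296055871646
```

jog_arm(motion=[[1,3.3,32.8,0,0],[1,3.2,32.7,0,0],[1,0,0,0,0],[1,0,0,25,0],[1,0,0,30,0],[1,0,0,25,0],[1,0,0,15,0],[1,0,0,7,0],[1,0,0,0,0]])

```text
time: 6.88
tool_pos: [0.5541, -0.0153, 0.1251]
tcp_rot: [-2.652, -1.68, 0.005]
wrist_force: [0.3, 0.6, 0.9]
width: 1.0
grip_force: 0.0
```

jog_arm(motion=[[-0.4,0,0,0,0],[-0.5,0,0,0,0],[-0.6,0,0,0,0],[-0.7,0,0,0,0],[-0.8,0,0,0,0],[-0.8,0,0,0,0],[-0.8,0,0,0,0],[-0.8,0,0,0,0]], force=20)

```text
time: 7.55
tool_pos: [0.5563, -0.0154, 0.128]
tcp_rot: [2.654, 1.679, 0.001]
wrist_force: [-0.6, 0.6, 2.4]
width: 0.161
grip_force: 25.5
```

```bash
python3 -c "
from h import *
s=bot.read_state();print({k:np.round(v,3) for k,v in s.items()})"
```

```text
{'time': np.float64(7.55), 'q': array([-0.072,  0.129,  1.965,  0.   ,  1.047,  0.37 ]), 'joint_vel': array([-0.   ,  0.003, -0.   ,  0.001, -0.001,  0.001]), 'joint_torque': array([-2.4500e-01, -3.9058e+01, -3.2060e+01, -5.5000e-02, -1.0800e-01,
        2.2000e-02]), 'tool_pos': array([ 0.556, -0.015,  0.128]), 'tcp_rot': array([2.654e+00, 1.679e+00, 1.000e-03]), 'wrist_force': array([-0.616,  0.614,  2.437]), 'torque': array([0.029, 0.069, 0.007]), 'grip_force': np.float64(25.48), 'width': np.float64(0.161)}
```

Gripped: the opening of about 14 mm matches the bar. Now I'll turn it.

jog_arm(motion=[[-0.8,0,0,0,5],[-0.8,0,0,0,5],[-0.8,0,0,0,5],[-0.8,0,0,0,5],[-0.8,0,0,0,5],[-0.8,0,0,0,5],[-0.8,0,0,0,5],[-0.8,0,0,0,5],[-0.8,0,0,0,5],[-0.8,0,0,0,0]])

```text
time: 8.38
tool_pos: [0.5568, -0.0159, 0.1279]
tcp_rot: [3.095, 0.532, 0.003]
wrist_force: [1.1, -0.6, 2.7]
width: 0.157
grip_force: 25.7
```

jog_arm(motion=[[-0.8,0,0,0,2.5],[-0.8,0,0,0,2.5],[-0.8,0,0,0,0]])

```text
time: 8.63
tool_pos: [0.5568, -0.0159, 0.1277]
tcp_rot: [3.115, 0.401, 0.003]
wrist_force: [1.6, -2.4, 1.1]
width: 0.158
grip_force: 25.6
```

jog_arm(motion=[[-0.8,0,0,0,2],[-0.8,0,0,0,2],[-0.8,0,0,0,0]])

```text
time: 8.88
tool_pos: [0.5566, -0.016, 0.1271]
tcp_rot: [3.127, 0.293, 0.003]
wrist_force: [4.7, -3.2, -2.7]
width: 0.155
grip_force: 24.9
```

jog_arm(motion=[[-0.8,0,0,0,2],[-0.8,0,0,0,2],[-0.8,0,0,0,0]])

```text
time: 9.13
tool_pos: [0.5563, -0.0161, 0.1262]
tcp_rot: [3.135, 0.184, 0.001]
wrist_force: [5.7, -4.2, -6.4]
width: 0.161
grip_force: 24.1
```

jog_arm(motion=[[-0.8,0,0,0,2],[-0.8,0,0,0,2],[-0.8,0,0,0,0]])

```text
time: 9.38
tool_pos: [0.5561, -0.0161, 0.1259]
tcp_rot: [3.14, 0.075, 0.001]
wrist_force: [6.4, -3.4, -8.2]
width: 0.16
grip_force: 23.9
```

The vertical force went from about +2.5 N to -8 N, so the hand is now carrying the spring at about 1.18 rad. I'll let go here.

jog_arm(motion=[[-0.6,0,0,0,0],[-0.5,0,0,0,0],[-0.4,0,0,0,0],[-0.2,0,0,0,0],[0.2,0,0,0,0],[0.6,0,0,0,0],[1,0,0,0,0],[1,0,0,0,0],[1,0,0,0,0]])

```text
time: 10.13
tool_pos: [0.5559, -0.0154, 0.1274]
tcp_rot: [-3.141, -0.072, -0.0]
wrist_force: [-0.3, -0.1, -0.5]
width: 1.001
grip_force: 0.0
```

jog_arm(motion=[[1,0,0,-10,0],[1,0,0,-20,0],[1,0,0,-30,0],[1,0,0,-30,0],[1,0,0,-15,0],[1,0,-30,0,0],[1,0,-30,0,0],[1,0,0,0,0],[1,0,0,0,0]])

```text
time: 10.88
tool_pos: [0.5532, 0.0456, 0.2332]
tcp_rot: [3.141, 0.076, 0.002]
wrist_force: [-0.1, 0.3, 0.3]
width: 0.999
grip_force: 0.0
```

```bash
python3 bar.py wrist top; ls pics
```

```text
[0.55316268 0.04558355 0.23323457] [0.03745188 1.55980661] [-0.10981948  0.30931019  0.27304785] 10.8833
wrist 1707 top z [0.14812903 0.15237258 0.1535995 ] ctr [ 0.55716785 -0.01597177] (89.2508544921875, 14.840639114379883) red [ 0.52257097 -0.01739591  0.15269633] handle ang 1.165710890715532
face z 0.11270266534188267
to ctr in tool mm [ 0.94105206 61.66318139 75.2469705 ] tool y yaw -1.5222958778300943
a.png
b.png
s.png
t.png
w_top_1088.png
w_top_603.png
w_wrist_1088.png
w_wrist_603.pngbar.py:18: RuntimeWarning: Mean of empty slice.
  e=np.linalg.svd(xy-xy.mean(0),full_matrices=0)[2][0]
  ret = um.true_divide(
Traceback (most recent call last):
  File "bar.py", line 18, in <module>
    e=np.linalg.svd(xy-xy.mean(0),full_matrices=0)[2][0]
      ~~~~~~~~~~~~~~~~~~~~~~~~~~~~~~~~~~~~~~~~~~~~~~~^^^
IndexError: index 0 is out of bounds for axis 0 with size 0
```

The bar top has dropped by 5.2 mm, from 157.6 to 152.4 mm, with the lid face still at the same height. The handle is at 1.17 rad and the hand is clear.

```bash
python3 -c "
from workcell import bot
print(bot.finish_job())"
```

```text
the job is handed in; nothing more can be done
None
```

The lid is shut, the T-handle is sunk about 5 mm into its detent at about 1.17 rad with the hand off, the inserts and wrench were not touched, and the job was handed in at about 11 s (no verdict was returned).

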